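Multimeter off and back in its own bench holder

ROBOT

A 7-joint arm with a two-finger parallel gripper is mounted at the origin on the work surface. World frame = base frame: x ahead of the robot, y to its left, z up, the work surface at z = 0. Lengths are in m, angles in rad, forces in N, time in s.
With the tool pointing down it reaches from about 0.425 to 0.925 m from the base axis. Payload 6.8 kg.
Tool frame: the origin (TCP) lies on the front face of the gripper's body, between the roots of the fingers; the fingertips stand 73 mm ahead of it and the grasp point (between the pads) lies 54 mm ahead of it (env.nose_length is the distance from the TCP to the fingertips, in m); z points along the fingers, y is the line along which they close (so a half turn about z gives the same grasp; the last joint's range is limited). The gripper opens to 85 mm and grips with 20 to 120 N. Pads are 22 mm wide; open, the fingers measure 114 mm over their backs; the gripper's body (76 mm by 85 mm) begins 54 mm behind the grasp point. The pads swing forward as they close: fully open they stand 13 mm farther back than shut.
Start: joints at [-1.292, 0.477, 0.022, 1.555, -0.011, 1.109, -0.083], TCP at [0.255, 0.625, 0.304] pointing down, gripper open.
Joint ranges: [-2.96, 2.96], [-0.34, 2.1], [-1.41, 1.46], [0.24, 2.44], [-1.37, 4.51], [0.17, 1.92], [-2.96, 2.96]. Speed limits (rad/s): [2.39, 2.39, 3.14, 3.14, 3.14, 3.14, 3.14].

INTERFACE

Orientations are given as a unit quaternion [w, x, y, z].
In Python, from cell import env, kin, camera, calibration, job gives the robot as it stands. The module is installed in compiled form; this text tells all that it offers. Calls block until the motion is done:
- env.reach(position, orientation): joint-space move of the TCP to a pose.
- env.movel(position, velocity=0.15, rot=None, stop_force=None): straight line of the TCP; rot=None keeps the orientation; velocity is the mean speed in m/s. With stop_force (N) it stops when the force on the tool has changed by that much, and returns True; else False.
- env.goto_joints(angles): joint-space move.
- env.grip(opening, f_grip=None): finger opening in m; f_grip is the grip in N (None keeps the last); returns when the fingers have stopped.
- env.dwell(seconds).
- kin.inverse_kinematics(position, orientation): joint angles nearest the present ones, or None.
- env.get_state(): the state.
- camera(name): name is "scene" or "top" or "wrist"; returns (picture, depth): 400x640x3 uint8, blue, green, red; 400x640 float32, m along the optical axis (not along the pixel's ray), 0 where there is no reading.
- calibration(name): a dict with "fx", "fy", "cx", "cy" (pixels), "k1" (the pictures are not rectified: a ray, as slopes to the right and down, at radius r is drawn at 1 + k1 r^2 times it, then the intrinsics apply), "rvec" (rotation vector, rad) and "tvec" (3), from world to camera coordinates, as OpenCV has them. Camera axes: x right, y down, z forward; pixel columns grow to the right and rows downward; lengths in m; the calibration is good to about 2 mm. A picture is of the moment at which its call begins: read the wrist's pose just before it. calibration takes no time and is no camera call; for the wrist camera it gives the pose at the moment of the call.
A pose or a line that the arm cannot do raises env.PlanningError and nothing moves.
- job.job_done(): hands the job in; it is judged then, once.
The state is a dict: "time": time; "qpos": joint angles; "joint_velocities": joint speeds; "joint_torque": joint torques, N m; "tcp_pos": TCP position; "orientation": TCP orientation; "force": force on the tool from outside, world axes, zero at the start; "torque": the same for the moment, N m; "opening": finger opening in m; "gripper_force": force on a finger pad.
Only numpy, scipy, OpenCV 4.12 (cv2) and the standard library are available. Lean on these libraries where they do the work, as an engineer would, in place of code of your own. Each camera call takes 0.05 s, during which the arm holds its last target. There are 200 camera calls.

TASK

Put the multimeter away: clip it into its own holder, the one whose label pictures it, face up with the socket end under the hood and the display end pressed fully home under the snap catch. Leave it switched off, with the selector knob's white pointer on the big white off mark. Do not disturb the other things on the table.

Things in the scene. Friction and masses are not known exactly. Their poses are not given: they have to be found in the camera images.
- meter_center (a point): Centre of the loose multimeter, half-way up: dark case 150 mm long (x), 62 wide (y), 34 thick (z), 0.3 kg, lying face up (z up). x points from the foot (sockets) to the head (display). The lowest 12 mm of the foot end is cut back by 6 mm. Its flat sides are free to grasp. A knob stands 18 mm above the face at x = -12 mm.
- meter_head (a point): Point on the multimeter's face, on the bare rim beyond the display, 52 mm from the centre (23 mm from the head edge): the place to press the head down. Axes as meter_center.
- selector_grip (a point): Middle of the bar grip of the multimeter's selector knob, on the knob's axis, 11.4 mm above the case's face. The bar is 42 mm long, 14 wide, 14 tall (7 mm above and below this point), on a 4 mm thick disc of 44 mm diameter. x runs along the bar to the end with the white pointer.
- selector (a joint): Angle of the selector knob, rad: 0 = pointer on the off mark, the biggest mark, toward the display; grows counter-clockwise seen from above; range -1.6 to 2.6. It stays where it is left (about 0.03 N m of friction).
- meter_holder_seat (a point): Black holder fixed to the table; the label cards at its -x end and on its floor show a rectangle with a screen and a knob. The point is where the multimeter's centre lies when home, x axes alike, 25 mm above the table (holder floor 8 mm). Toe wall, cheeks and hood at -x, snap catch at +x. Inside: toe wall 76.5 mm and head stops 78 mm from the point, 68 mm between cheeks (26 mm high, reaching 27 mm in from each end).
- meter_holder_hood (a point): Middle of the lower free edge of the holder's hood, 67.5 mm to -x of the seat point, 44 mm above the table (face of the seated meter: 42 mm). The hood is 5 mm thick and reaches 9 mm from here to the toe wall. Hood and hook leave only 138 mm, so the meter cannot go in level: foot first under the hood, tilted 20 to 25 degrees, then the head down.
- meter_catch_hook (a point): Tip of the springy catch's hook, closed: 71 mm to +x of the seat point, its underside about 44 mm above the table. Above it a lead-in slopes outward up to 68 mm above the table. The head is let down on the lead-in and pushed (about 8 to 15 N) until the meter is flat on the floor and the hook springs over its edge. Let go half-way, the head stays up.
- meter_catch (a joint): Angle of that snap catch, rad: 0 = closed (upright); grows to about 0.1 as it is pushed outward; a spring returns it to 0.
- clamp_holder_seat (a point): Seat of a like, larger holder, empty, not the multimeter's: it is for a clamp meter 178 x 74 mm (label: a rectangle with a ring at its end). Point 25 mm above the table, at the middle.
- tester_holder_seat (a point): Seat of a like, smaller holder with the slim tester in it (label: a narrow bar with a point). Point 22 mm above the table, at the middle.
- tester_center (a point): Centre of the slim tester, 116 x 42 x 28 mm, lying in its holder; leave it there.
- solder_spool: Bystander: upright spool of solder, 62 mm diameter, 50 mm high; origin at the centre of its underside.
- screwdriver: Bystander: yellow-handled screwdriver lying flat, 190 mm long, beyond the holders.
- nut_driver: Bystander: blue-handled driver lying flat, 170 mm long, at the right of the holders.
- parts_box: Bystander: clear open compartment box 200 x 120 x 35 mm, to the left; origin at the centre of its underside.
- desolder_pump: Bystander: blue desoldering pump lying flat, 230 mm long, 22 mm thick, to the right.
- cooling_fan: Bystander: round black cooling fan, 120 mm diameter, 26 mm high, lying flat at the back right; origin at the centre of its underside.

How it is judged:
At the end, for the whole second after the job is handed in: The multimeter lies face up, flat (0.03 rad) and at rest in its own holder, centre within 6 mm of the seat, head at the catch, lined up within 0.08 rad, the catch closed (below 0.035 rad); selector within 0.13 rad of off; no bystander over 30 mm from its place (distance between meter_center and meter_holder_seat below 0.006 m and x of meter_head in the frame of meter_holder_seat above 0.05 m and angle between meter_center's own z axis and vertical below 0.03 rad and angle between the x axis of meter_center and the x axis of meter_holder_seat, either way round below 0.08 rad and value of joint meter_catch below 0.035 rad and value of joint selector between -0.13 and 0.13 rad and linear speed of meter below 0.02 m/s and distance of each of tester_center, solder_spool, screwdriver, nut_driver, parts_box, desolder_pump, cooling_fan from where it was at the start of the episode below 0.03 m); the robot touches nothing.
It fails at once if a bystander is pushed more than 30 mm from its place (distance of any of tester_center, solder_spool, screwdriver, nut_driver, parts_box, desolder_pump, cooling_fan from where it was at the start of the episode above 0.03 m).
It also fails if it takes over 72 s, if anything falls off the work surface, if the arm or the gripper's body presses on something with over 40 N, if the wrist force passes 120 N, or if a joint passes its speed limit or range.

## Working session

There is one attempt and no reset: what is moved stays moved. The work goes in short steps, each a Python script; the robot and the scene stay as the last script left them, time stands still between calls to the robot, and variables do not carry over. Pictures are saved under pics/ and viewed, at most 10 in all, crops included, and the job is handed in when it is done.

```bash
mkdir -p pics; cat > h.py <<'E'
import numpy as np, cv2
from cell import env, kin, camera, calibration, job
from scipy.spatial.transform import Rotation as R
def cast(c,uv,z):
    """pixels -> world points on plane z"""
    uv=np.atleast_2d(np.array(uv,float)); d=(uv-[c['cx'],c['cy']])/[c['fx'],c['fy']]
    u=d.copy()
    for _ in range(20): u=d/(1+c['k1']*(u**2).sum(1,keepdims=True))
    M=cv2.Rodrigues(np.array(c['rvec'],float))[0]; t=np.array(c['tvec'],float).ravel()
    o=-M.T@t; r=np.c_[u,np.ones(len(u))]@M
    return o+r*((z-o[2])/r[:,2])[:,None]
def q(m): x=m.as_quat(); return [x[3],x[0],x[1],x[2]]
E
python3 - <<'E'
from h import *
for n in("top","scene"):
    im,d=camera(n); cv2.imwrite(f"pics/{n}0.png",im); np.save(f"{n}0.npy",d)
    c=calibration(n); print(n,c)
s=env.get_state(); print(s); print(q(R.from_euler('x',np.pi)))
E
```

```text
top {'fx': 462.648581044253, 'fy': 462.648581044253, 'cx': 322.7811091200664, 'cy': 199.90235632432604, 'k1': -0.07912532157115244, 'rvec': array([ 2.1242627 , -2.17353108,  0.17407889]), 'tvec': array([0.01545201, 0.58621353, 1.26244713])}
scene {'fx': 516.6266445784693, 'fy': 516.6266445784693, 'cx': 316.93183379771347, 'cy': 198.87298409474676, 'k1': -0.17174544801927916, 'rvec': array([ 2.17077165,  0.60653186, -0.29331966]), 'tvec': array([-0.50608635, -0.12759472,  1.66129605])}
{'time': 0.1, 'qpos': array([-1.29208844,  0.47773008,  0.02236276,  1.55632975, -0.01152923,
        1.10929072, -0.08311391]), 'joint_velocities': array([ 0.0012832 , -0.00045304,  0.00089756, -0.00460809, -0.00108855,
        0.00014414, -0.0001289 ]), 'joint_torque': array([ 4.61153846e-03, -5.97765183e+01,  1.61320243e+00, -2.81953061e+01,
        1.27865392e-02,  5.15821535e-03, -4.85310480e-06]), 'tcp_pos': array([0.25448705, 0.62475421, 0.30302438]), 'orientation': array([-1.06443081e-04,  1.92212464e-01,  9.81352997e-01, -8.07899710e-04]), 'force': array([-0.5692169 ,  0.60000155, -0.35114018]), 'torque': array([-0.03572365, -0.0004611 ,  0.01477437]), 'gripper_force': 0.0, 'opening': 0.08524712793882416}
[np.float64(6.123233995736766e-17), np.float64(1.0), np.float64(0.0), np.float64(0.0)]
```

View pics/top0.png

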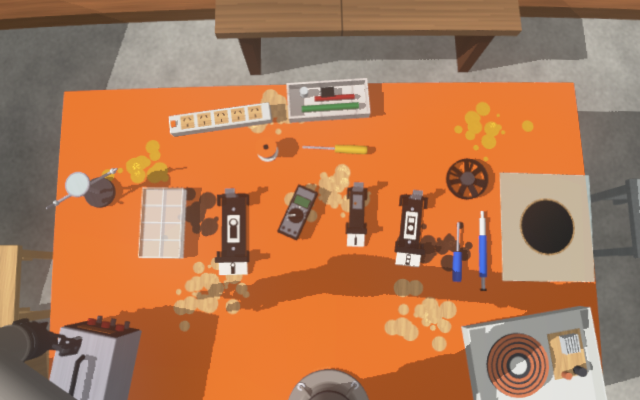

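View pics/scene0.png

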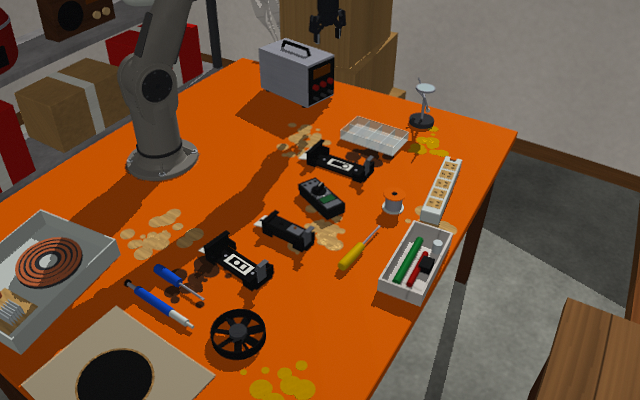

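The top view shows the meter at (297,212), the large holder at (233,230), the tester holder at (357,213), and the likely own holder at (410,230). I'll zoom in to read the labels.

```bash
python3 - <<'E'
from h import *
im=cv2.imread("pics/top0.png")
t=[cv2.resize(im[180:280,x:x+60],None,fx=4.3,fy=4.3,interpolation=cv2.INTER_CUBIC) for x in (205,270,383)]
cv2.imwrite("pics/z.png",np.hstack(t)); c=calibration("top"); print(np.hstack(t).shape)
uv=[[297,212],[233,230],[410,228],[357,213],[268,150],[460,250],[482,250],[467,179],[335,150]]
print(cast(c,uv,.03).round(3)); print("scale mm/px",np.diff(cast(c,[[400,230],[401,230]],.04),axis=0))
E
```

```text
(430, 774, 3)
[[ 0.555  0.076  0.03 ]
 [ 0.508  0.258  0.03 ]
 [ 0.502 -0.244  0.03 ]
 [ 0.549 -0.095  0.03 ]
 [ 0.739  0.157  0.03 ]
 [ 0.436 -0.384  0.03 ]
 [ 0.434 -0.448  0.03 ]
 [ 0.641 -0.419  0.03 ]
 [ 0.734 -0.037  0.03 ]]
scale mm/px [[-6.96328939e-05 -2.83356445e-03  0.00000000e+00]]
```

View pics/z.png

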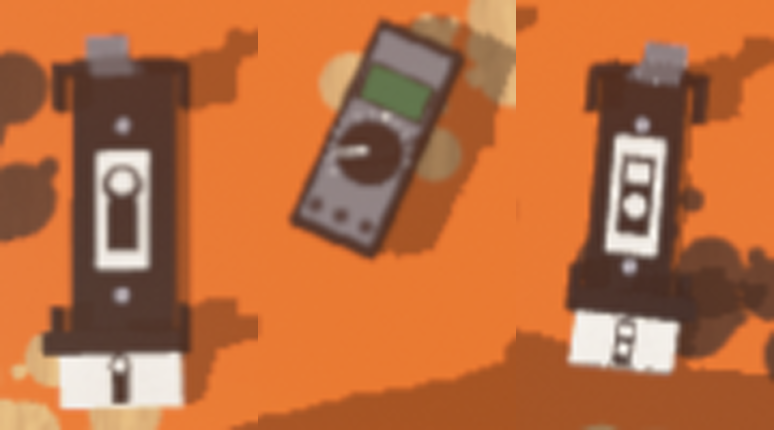

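The right-hand holder at (410,230) carries the screen-and-knob label, so it belongs to the meter. The left one has the ring. The meter's head points up-right and its pointer is about 1.8 rad off. Next I'll take close looks with the wrist camera.

```bash
cat >> h.py <<'E'
def tool(yaw,flip=0,tilt=0):
    """tool down, tool x along yaw (flip: half turn); tilt raises the +x end of what is held"""
    return R.from_euler('z',yaw)*R.from_euler('y',-tilt)*R.from_euler('x',np.pi)*R.from_euler('z',np.pi*flip)
E
python3 - <<'E'
from h import *
for nm,p,y in(("meter",[.555,.076,.30],-.45),("hold",[.502,-.244,.30],-.12)):
  for f in(0,1):
    for t in(0,.44):
      s=kin.inverse_kinematics(p,q(tool(y,f,t))); print(nm,f,t,None if s is None else np.round(s,2))
env.reach([.555,.076,.33],q(tool(-.45,1)))
c=calibration("wrist"); im,d=camera("wrist"); cv2.imwrite("pics/w1.png",im); np.save("w1.npy",d); np.save("c1.npy",c)
env.reach([.502,-.244,.33],q(tool(-.12,1)))
c2=calibration("wrist"); im2,d=camera("wrist"); cv2.imwrite("pics/w2.png",im2); np.save("w2.npy",d); np.save("c2.npy",c2)
print(c,c2,env.get_state()['time'])
cv2.imwrite("pics/w12.png",np.hstack([cv2.resize(np.rot90(i),(375,600)) for i in(im,im2)]))
E
```

```text
meter 0 0 [-1.13  0.61  1.28  1.89 -0.65  1.15 -1.63]
meter 0 0.44 [-1.42  0.44  1.32  2.1  -0.31  0.57 -1.99]
meter 1 0 [-0.58  0.3   0.41  1.86 -0.14  1.01  1.01]
meter 1 0.44 [-0.79  0.18  0.44  2.08  0.41  0.63  0.46]
hold 0 0 [-0.35  0.39  0.9   1.88 -0.36  1.03 -1.  ]
hold 0 0.44 [-0.37  0.19  0.87  2.13 -0.58  0.54 -0.78]
hold 1 0 [-0.4   0.42  0.98  1.89 -0.41  1.04  2.2 ]
hold 1 0.44 [ 0.74  0.18 -0.38  2.07 -0.09  0.49  1.9 ]
{'fx': 324.97040686085506, 'fy': 324.97040686085506, 'cx': 319.9631680680089, 'cy': 198.01280626936497, 'k1': 0.0030118223389298594, 'rvec': array([-2.41351835, -1.5176557 , -0.25354924]), 'tvec': array([-0.3115584 , -0.49068935,  0.25387409])} {'fx': 324.97040686085506, 'fy': 324.97040686085506, 'cx': 319.9631680680089, 'cy': 198.01280626936497, 'k1': 0.0030118223389298594, 'rvec': array([-2.15144991, -1.91074671, -0.31983289]), 'tvec': array([ 0.17962422, -0.54918527,  0.23385097])} 3.675
```

View pics/w12.png

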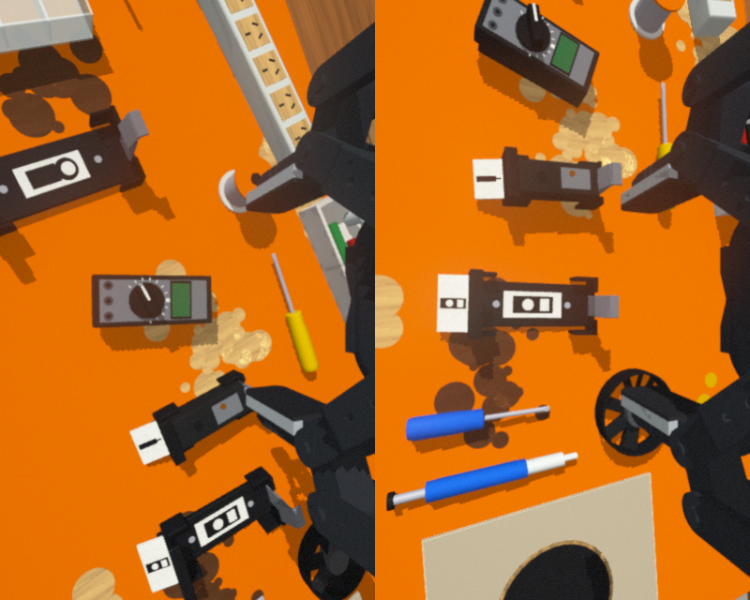

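The left half (wrist view 1) shows the meter's case spanning view pixels (92..212, 275..327). The right half (wrist view 2) shows the holder at (470..620, 275..335), with hood and label toward the robot and the catch at the far end. I'll zoom in for feature pixels.

```bash
python3 - <<'E'
from h import *
a=np.rot90(cv2.imread("pics/w1.png")); b=np.rot90(cv2.imread("pics/w2.png"))
A=cv2.resize(a[280:360,85:245],None,fx=5,fy=3.75); 
A=cv2.resize(a[285:357,90:234],None,fx=4,fy=4,interpolation=cv2.INTER_CUBIC); B=cv2.resize(b[285:360,60:270],None,fx=3.8,fy=3.8,interpolation=cv2.INTER_CUBIC)
W=np.zeros((A.shape[0]+B.shape[0],800,3),np.uint8); W[:A.shape[0],:A.shape[1]]=A; W[A.shape[0]:,:B.shape[1]]=B
W=np.clip(W.astype(float)*1.6,0,255).astype(np.uint8); cv2.imwrite("pics/zz.png",W); print(A.shape,B.shape)
for i in(1,2):
  c=np.load(f"c{i}.npy",allow_pickle=True).item(); M=cv2.Rodrigues(c['rvec'])[0]; print("cam",-M.T@c['tvec'],"fwd",M[2])
E
```

```text
(288, 576, 3) (285, 798, 3)
cam [0.47895612 0.11532128 0.39949815] fwd [ 0.29267606 -0.14035399 -0.94585489]
cam [ 0.41909484 -0.23096451  0.39946279] fwd [ 0.32270212 -0.03766187 -0.94575098]
```

View pics/zz.png

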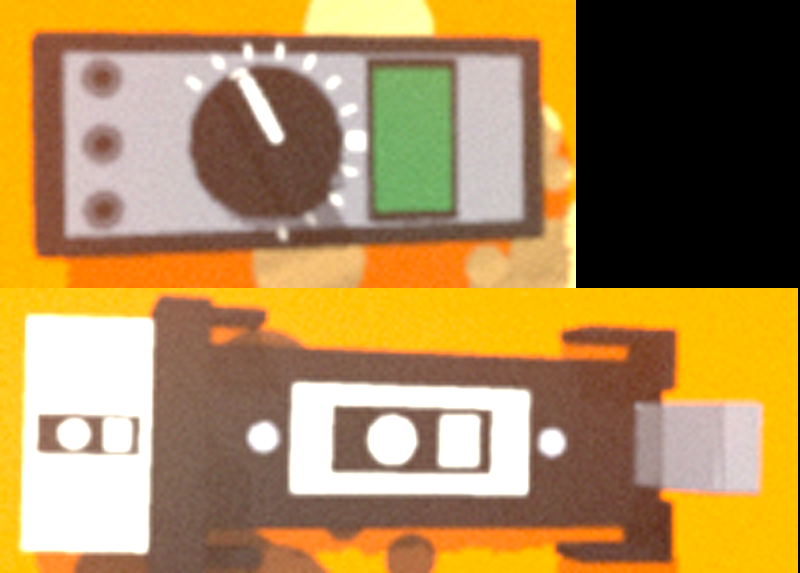

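Zoom shows clean features: the meter's grey face corners, sockets and off mark at (356,141), and the holder's screws at (263,437) and (551,442), floor label and cheek ends at (265,318) and (563,335). Now casting these onto planes.

```bash
python3 - <<'E'
from h import *
L=lambda i:np.load(f"c{i}.npy",allow_pickle=True).item()
def P1(p,z): p=np.array(p,float); return cast(L(1),np.c_[639-(p[:,1]/4+285-.375),p[:,0]/4+90-.375],z)
def P2(p,z): p=np.array(p,float); return cast(L(2),np.c_[639-((p[:,1]-288)/3.8+285-.37),p[:,0]/3.8+60-.37],z)
g=P1([(63,50),(525,54),(523,221),(66,238),(541,41),(543,236)],.034); print("meter",g.round(4))
print("len",np.linalg.norm(g[1]-g[0]),np.linalg.norm(g[2]-g[3]),"wid",np.linalg.norm(g[0]-g[3]),np.linalg.norm(g[1]-g[2]),np.linalg.norm(g[4]-g[5]))
v=g[1]+g[2]-g[0]-g[3]; w=g[0]+g[1]-g[2]-g[3]; ya=np.arctan2(v[1],v[0]); yb=np.arctan2(-w[0],w[1]); print("yaw",ya,yb)
ex=np.array([np.cos(ya),np.sin(ya),0]); print("centre A grey",g[:4].mean(0),"B head-75",(g[4]+g[5])/2-.075*ex)
so=P1([(102,78),(102,144),(102,210),(356,141)],.034); print("sockets/off",so.round(4))
k=P1([(240,73),(277,138)],.052); d=k[0]-k[1]; print("ptr",np.arctan2(d[1],d[0])-ya,"disc",P1([(267,140)],.045))
s=P2([(263,437),(551,442)],.009); l=P2([(292,382),(528,391),(528,494),(292,494)],.009)
v=s[1]-s[0]; y=np.arctan2(v[1],v[0]); lv=l[1]+l[2]-l[0]-l[3]; lw=l[0]+l[1]-l[2]-l[3]
print("holder screws",s,np.linalg.norm(v),"mid",s.mean(0),"yaw",y,"label",l.mean(0),np.arctan2(lv[1],lv[0]),np.arctan2(-lw[0],lw[1]))
hx=np.array([np.cos(y),np.sin(y),0]); hy=np.array([-hx[1],hx[0],0]); m=s.mean(0)
def rel(n,p,z): r=P2(p,z)-m; print(n,np.c_[r@hx,r@hy].round(4).tolist())
rel("cheek ends z34 (near UL, far UL, far LR)",[(265,318),(563,335),(557,553),(675,333),(672,560)],.034)
rel("hook 44",[(635,405),(635,485),(663,447)],.044); rel("leadin top 68",[(724,447),(762,402),(760,492)],.068); rel("hood top49",[(155,300),(210,306),(150,565)],.049)
E
```

```text
meter [[0.5067 0.1284 0.034 ]
 [0.6296 0.0713 0.034 ]
 [0.607  0.0257 0.034 ]
 [0.4854 0.0822 0.034 ]
 [0.6362 0.0727 0.034 ]
 [0.6109 0.0186 0.034 ]]
len 0.13552445708367558 0.13407705104122838 wid 0.05092091113631577 0.05086219033649316 0.059678430525912374
yaw -0.4348537703402567 -0.44693388307263815
centre A grey [0.5571946  0.07691059 0.034     ] B head-75 [0.55554031 0.07723868 0.034     ]
sockets/off [[0.5128 0.1173 0.034 ]
 [0.505  0.101  0.034 ]
 [0.4971 0.0848 0.034 ]
 [0.5701 0.0706 0.034 ]]
ptr 2.0814877185203646 disc [[0.5445379  0.08319984 0.045     ]]
holder screws [[ 0.46568056 -0.24194586  0.009     ]
 [ 0.56028911 -0.25534392  0.009     ]] 0.09555253482434069 mid [ 0.51298483 -0.24864489  0.009     ] yaw -0.14068027740081304 label [ 0.51334128 -0.24892535  0.009     ] -0.14252936116424708 -0.11841650872508153
cheek ends z34 (near UL, far UL, far LR) [[-0.051, 0.035], [0.0419, 0.0342], [0.0414, -0.0347], [0.0809, 0.0366], [0.0815, -0.0375]]
hook 44 [[0.0628, 0.0125], [0.0633, -0.0126], [0.0727, -0.0006]]
leadin top 68 [[0.0815, 0.0001], [0.0941, 0.0139], [0.094, -0.0134]]
hood top49 [[-0.0824, 0.0372], [-0.0679, 0.0363], [-0.0821, -0.0348]]
```

Sizes match (grey face 135x51, screw spacing 96, hood edge at -68, ends at ±81.5). So the seat is about (0.5135, -0.2487) with yaw -0.14, and the meter is about (0.5562, 0.0770) with yaw -0.44. Before moving, I'll check reachability of the whole insertion.

```bash
cat >> h.py <<'E'
SEAT=np.array([.5135,-.2487,.025]); SY=-.14
MC=np.array([.5562,.0770,.017]); MY=-.44
H=.058   # TCP above meter centre along the tool axis
FL=1
def pose(dx,dz,th,dy=0):
    """TCP pose for meter centre at (dx,dy,dz) in the seat frame, head up by th"""
    T=tool(SY,FL,th); c=SEAT+R.from_euler('z',SY).apply([dx,dy,dz])
    return c-T.apply([0,0,H]),q(T)
def nest(th,gap=.001,lift=.001):
    """meter centre (dx,dz) with foot `gap` off the toe wall and `lift` off the floor"""
    P=np.array([(-.075,.017),(-.075,-.005),(-.069,-.017)])
    c,s=np.cos(th),np.sin(th); X=P[:,0]*c-P[:,1]*s; Z=P[:,0]*s+P[:,1]*c
    return -.0765+gap-X.min(), -.017+lift-Z.min()
E
python3 - <<'E'
import h; from h import *
D=np.radians
for f in(0,1):
  h.FL=f
  for th,b in((25,.04),(25,0),(15,0),(8,0),(2,0)):
    x,z=nest(D(th)); p,o=pose(x+b*np.cos(D(th)),z+b*np.sin(D(th)),D(th)); s=kin.inverse_kinematics(p,o)
    print(f,th,np.round((x,z),4),None if s is None else np.round(s,2))
  s=kin.inverse_kinematics([MC[0],MC[1],.075],q(tool(MY,f))); print(s)
E
```

```text
0 25 [-0.0003  0.0286] [ 0.21  0.49  0.21  2.17 -1.28  0.2  -0.11]
0 25 [-0.0003  0.0286] [ 1.33  0.84 -1.19  2.19  1.54  0.62 -2.6 ]
0 15 [0.0013 0.0183] [-0.26  0.7   0.84  2.17 -1.31  0.58 -0.15]
0 8 [0.0011 0.0104] [-0.38  0.88  1.05  2.1  -1.26  0.82 -0.25]
0 2 [0.     0.0034] [-0.45  1.12  1.26  2.03 -1.31  1.1  -0.26]
[-1.04650864  1.15175961  1.25466023  2.02897859 -1.30185401  1.12111687
 -1.15795143]
1 25 [-0.0003  0.0286] [ 0.88  0.55 -0.61  2.13  1.06  0.22  0.83]
1 25 [-0.0003  0.0286] [ 1.05  0.61 -0.79  2.2   1.44  0.29  0.52]
1 15 [0.0013 0.0183] [ 0.24  0.52  0.17  2.14 -0.55  0.27  2.32]
1 8 [0.0011 0.0104] [ 0.12  0.57  0.31  2.07 -0.48  0.43  2.23]
1 2 [0.     0.0034] [ 0.06  0.62  0.38  2.   -0.44  0.56  2.17]
[-0.50848992  0.63863374  0.33926837  1.99787556 -0.3791175   0.56571134
  1.22286609]
```

```bash
sed -i 's/^H=.058/A=np.radians(15); H=.0605/; s/T=tool(SY,FL,th);/T=tool(SY,FL,th-A);/' h.py
python3 - <<'E'
import h; from h import *
D=np.radians
for f in(0,1):
  h.FL=f
  for th,b in((25,.08),(25,.04),(25,0),(15,0),(8,0),(2,0)):
    x,z=nest(D(th)); p,o=pose(x+b*np.cos(D(th)),z+b*np.sin(D(th)),D(th)); s=kin.inverse_kinematics(p,o)
    print(f,th,p.round(3),None if s is None else np.round(s,2))
  T=tool(MY,f,-A); p=MC-T.apply([0,0,H]); s=kin.inverse_kinematics(p,q(T)); print(p,s)
E
```

```text
0 25 [ 0.575 -0.257  0.147] [-0.45  1.    1.26  1.95 -1.29  1.05 -0.34]
0 25 [ 0.539 -0.252  0.13 ] [-0.47  1.    1.26  2.04 -1.34  1.03 -0.25]
0 25 [ 0.503 -0.247  0.113] [-0.39  0.82  1.05  2.12 -1.24  0.79 -0.25]
0 15 [ 0.515 -0.249  0.104] [-0.45  1.08  1.26  2.   -1.21  1.11 -0.33]
0 8 [ 0.522 -0.25   0.095] [-0.44  1.14  1.26  1.91 -1.12  1.2  -0.42]
0 2 [ 0.527 -0.251  0.087] [-0.42  1.2   1.26  1.84 -1.05  1.28 -0.48]
[0.5703671  0.0703304  0.07543851] [-0.90880501  1.22469123  1.25518728  1.85888304 -1.2035855   1.42741957
 -1.19537362]
1 25 [ 0.575 -0.257  0.147] [ 0.04  0.56  0.39  1.92 -0.46  0.57  2.16]
1 25 [ 0.539 -0.252  0.13 ] [ 0.07  0.54  0.35  2.   -0.47  0.5   2.2 ]
1 25 [ 0.503 -0.247  0.113] [ 0.12  0.52  0.31  2.09 -0.48  0.42  2.24]
1 15 [ 0.515 -0.249  0.104] [ 0.02  0.61  0.42  1.97 -0.4   0.64  2.13]
1 8 [ 0.522 -0.25   0.095] [-0.01  0.68  0.46  1.89 -0.37  0.78  2.09]
1 2 [ 0.527 -0.251  0.087] [-0.02  0.75  0.48  1.81 -0.34  0.9   2.06]
[0.5703671  0.0703304  0.07543851] [-0.38049913  0.72256079  0.29706562  1.82512482 -0.4362155   0.89353384
  1.32064719]
```

Flip=1 with a 15° relative tilt stays well inside the joint ranges. Grasp and lift.

```bash
python3 - <<'E'
from h import *
T=tool(MY,FL,-A); p=MC-T.apply([0,0,H]); up=np.array([0,0,.1])
env.reach(p+up,q(T)); print("stop",env.movel(p,.1,stop_force=8),env.get_state()['tcp_pos']-p)
env.grip(.05,60); s=env.get_state(); print(s['opening'],s['gripper_force'],s['force'])
env.movel(p+[0,0,.15],.12)
D=np.radians; th=D(25); x,z=nest(th); b=.11; pp,o=pose(x+b*np.cos(th),z+b*np.sin(th)+.03,th)
env.reach(pp,o); s=env.get_state(); print(s['opening'],s['tcp_pos']-pp,s['force'],s['time'])
c=calibration("wrist"); im,d=camera("wrist"); np.save("c3.npy",c); cv2.imwrite("pics/w3.png",np.rot90(im)[100:600])
E
```

```text
stop False [ 4.68209387e-04 -1.45441258e-05  5.92808872e-04]
0.060679482839474136 66.59528852440417 [-0.19166734 -1.09874062  5.85704079]
0.06102439716396934 [ 0.00063278  0.0019509  -0.00029293] [ 0.23685101  0.01241711 -4.17352838] 9.225
```

View pics/w3.png

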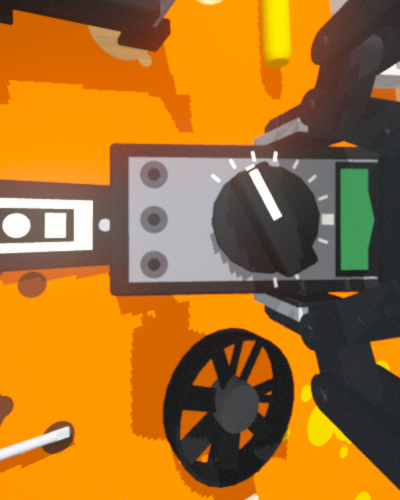

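The meter is held squarely, with the sockets at view (153,174/219/264). I'll check the slip by casting those onto the face plane in tool coordinates, and check the settled arm pose.

```bash
python3 - <<'E'
from h import *
D=np.radians; th=D(25); x,z=nest(th); b=.11; pp,o=pose(x+b*np.cos(th),z+b*np.sin(th)+.03,th)
s=env.get_state(); print("settle",s['tcp_pos']-pp, R.from_quat(np.r_[s['orientation'][1:],s['orientation'][0]]).as_matrix()@[1,0,0], tool(SY,FL,th-A).apply([1,0,0]))
c=calibration("wrist")
# meter-frame: face plane z=.017 ; cast by moving the camera into the meter frame
RM=(R.from_euler('z',SY)*R.from_euler('y',-th)); C=s['tcp_pos']+tool(SY,FL,th-A).apply([0,0,H])
M=cv2.Rodrigues(c['rvec'])[0]; M2=M@RM.as_matrix(); t2=M@C+c['tvec']; cm=dict(c,rvec=cv2.Rodrigues(M2)[0],tvec=t2)
v=np.array([(153,174),(153,219),(153,264),(128,157),(128,282),(327,219)],float)
print((cast(cm,np.c_[539-v[:,1],v[:,0]],.017)*1000).round(1))
e=RM=R.from_euler('z',MY); L=np.load("c1.npy",allow_pickle=True).item()
print("before",(e.inv().apply(np.array([[.505,.101,0],[.5701,.0706,0]])-[MC[0],MC[1],0])*1000).round(1))
E
```

```text
settle [ 0.00082853  0.00218982 -0.00021847] [-0.97558759  0.13510496 -0.17313434] [-0.97517239  0.13742314 -0.17364818]
[[-57.   19.6  17. ]
 [-57.    1.6  17. ]
 [-57.  -16.3  17. ]
 [-66.9  26.2  17. ]
 [-66.8 -23.4  17. ]
 [ 14.6   1.7  17. ]]
before [[-56.5  -0.1   0. ]
 [ 15.3   0.1   0. ]]
```

```bash
cat >> h.py <<'E'
def go(dx,dz,th,dy=0,v=.08,stop=None,off=np.zeros(3)):
    p,o=pose(dx,dz,th,dy); r=env.movel(p+off,v,rot=o,stop_force=stop); s=env.get_state()
    return r,s['tcp_pos']-p,s['force'].round(1)
E
python3 - <<'E'
from h import *
c=calibration("wrist"); v=np.array([(105,225),(92,198),(92,250)],float)
p=cast(c,np.c_[539-v[:,1],v[:,0]],.009); print(p.round(4), R.from_euler('z',SY).inv().apply(p-SEAT).round(4))
th=np.radians(25); x,z=nest(th); b=.06; 
for off in (np.zeros(3),):
    r=go(x+b*np.cos(th),z+b*np.sin(th)+.03,th); env.dwell(.3); p,o=pose(x+b*np.cos(th),z+b*np.sin(th)+.03,th); print(r,env.get_state()['tcp_pos']-p,env.get_state()['time'])
E
```

```text
[[ 0.561  -0.2556  0.009 ]
 [ 0.5547 -0.2356  0.009 ]
 [ 0.5497 -0.2715  0.009 ]] [[ 0.0479 -0.0002 -0.016 ]
 [ 0.039   0.0187 -0.016 ]
 [ 0.039  -0.0176 -0.016 ]]
(False, array([ 7.21342351e-04, -1.94068066e-05,  3.99803097e-04]), array([-0.2, -0.8, -2.7])) [ 3.32538476e-04 -4.92631592e-06  1.04252028e-04] 10.35
```

Holder position confirmed, and linear moves track well. Insert along the tilted axis with a small dy correction.

```bash
python3 - <<'E'
from h import *
th=np.radians(25); x,z=nest(th,gap=.001,lift=.002); dy=-.0012; c,s=np.cos(th),np.sin(th)
print(go(x+.06*c,z+.06*s,th,dy))
print(go(x+.02*c,z+.02*s,th,dy,v=.06,stop=6))
print(go(x-.001*c,z-.001*s,th,dy,v=.03,stop=6)); print(env.get_state()['time'])
c=calibration("wrist"); im,d=camera("wrist"); im2,_=camera("scene")
cv2.imwrite("pics/w4.png",np.hstack([np.rot90(im)[100:600],cv2.resize(im2[210:310,180:300],(400,333)).copy() if 0 else cv2.copyMakeBorder(cv2.resize(im2[200:310,180:290],(400,400),interpolation=cv2.INTER_CUBIC),0,100,0,0,0)]))
E
```

```text
(False, array([-3.56285199e-04, -4.18591728e-05, -7.40142924e-04]), array([-0.2,  0.4, -3.1]))
(False, array([ 0.00047446, -0.00013339,  0.00026046]), array([-0. ,  0.3, -3.6]))
(False, array([ 2.36133838e-04, -7.49928458e-05,  1.31980576e-04]), array([-0.6, -0.2, -3.9]))
12.5333
```

View pics/w4.png

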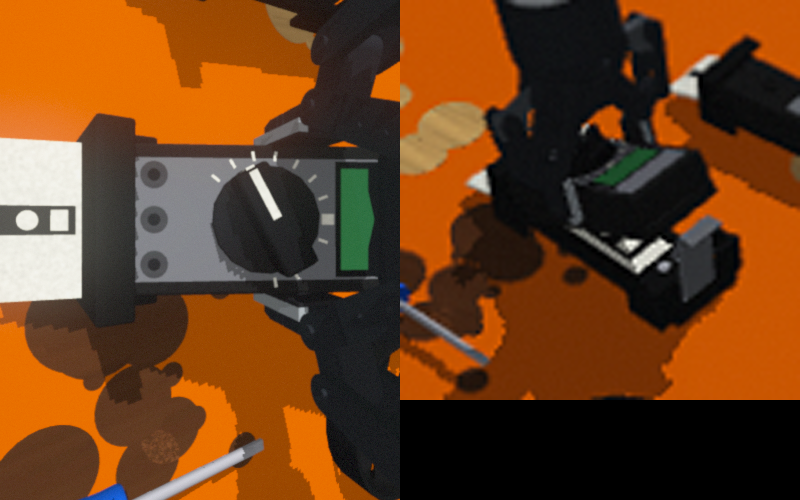

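The foot is under the hood and centred (meter mid at y≈219, hood mid at ≈220). Now let the head down in small steps while gripping.

```bash
python3 - <<'E'
from h import *
dy=-.0012
for t in (22.5,20,17.5,15,12.5,10,7.5,5):
    th=np.radians(t); x,z=nest(th,gap=.001,lift=.001)
    r=go(x,z,th,dy,v=.04,stop=25); print(t,r[0],(r[1]*1e3).round(1),r[2],env.get_state()['time'])
    if r[0]: break
E
```

```text
22.5 False [ 0.7  0.1 -0. ] [ 0.1 -0.6 -3.7] 12.9083
20 False [-0.8  0.1 -0.4] [-3.6  0.5 -1.4] 13.1583
17.5 False [-1.2 -0.1 -0.3] [-5.2  0.2 -0.8] 13.4083
15 False [-1.3 -0.7  0.1] [-5.7 -0.3  4.5] 13.6583
12.5 False [-2.  -0.2 -0.4] [-3.5 -1.3  0.2] 13.9083
10 False [-1.3 -0.1 -0.1] [-4.9  0.8  3.2] 14.1583
7.5 False [-1.1 -0.1  0. ] [-5.2  0.2  4.5] 14.4083
5 False [-1.1 -0.2  0. ] [-6.  -0.2  4.4] 14.6583
```

Now release, then press the head down with closed fingers.

```bash
python3 - <<'E'
from h import *
env.grip(.085); s=env.get_state(); p0=s['tcp_pos']; a=tool(SY,FL,np.radians(5)-A).apply([0,0,1])
env.movel(p0-.09*a,.15); env.grip(0.0,20)
T=tool(SY,FL,0); hp=SEAT+R.from_euler('z',SY).apply([.052,-.0005,0])
env.reach([hp[0],hp[1],.15],q(T)); env.movel([hp[0],hp[1],.15],.1)
r=env.movel([hp[0],hp[1],.042+env.nose_length-.004],.03,stop_force=30); s=env.get_state(); print(r,s['tcp_pos'][2]-env.nose_length,s['force'],s['time'])
env.dwell(.3); s=env.get_state(); print(s['tcp_pos'][2]-env.nose_length,s['force'])
env.movel([hp[0],hp[1],.2],.15)
p=SEAT+R.from_euler('z',SY).apply([.0,0,0]); env.reach([p[0],p[1],.30],q(T)); env.movel([p[0],p[1],.30],.1)
c=calibration("wrist"); im,d=camera("wrist"); np.save("c5.npy",c); cv2.imwrite("pics/w5r.png",im); im2,_=camera("scene"); print(env.get_state()['time'])
cv2.imwrite("pics/w5.png",np.hstack([cv2.resize(np.rot90(im)[260:380,60:220],(480,360)),cv2.resize(im2[215:305,190:280],(320,360-0))]))
E
```

```text
True 0.04214834200338918 [-0.7604571   0.5854552   6.47143205] 18.2417
0.04217049022543104 [-0.82675286  0.45888672  6.64428934]
20.1333
```

View pics/w5.png

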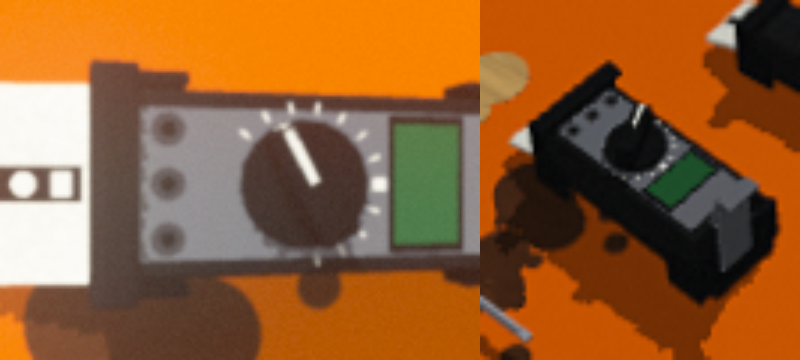

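Head is at face height 42 mm, flat, with the hook over its edge (scene crop). The pointer runs from crop (318,182) to its tip at (283,127), so the knob is still off the mark. Measure the angle and plan the turn.

```bash
python3 - <<'E'
from h import *
c=np.load("c5.npy",allow_pickle=True).item(); w=R.from_euler('z',SY)
f=lambda v,z: w.inv().apply(cast(c,np.c_[639-(np.array(v)[:,1]/3+260-.33),np.array(v)[:,0]/3+60-.33],z)-SEAT)
k=f([(283,127),(318,182)],.060); d=k[0]-k[1]; print("ptr",k.round(4),np.arctan2(d[1],d[0]))
g=f([(168,129),(168,184),(168,239),(380,184)],.042); print("sock/off",g.round(4)); print("disc",f([(304,184)],.05).round(4))
kp=SEAT+w.apply([-.012,0,0])
for fl in(0,1):
  for a in (2.05,1.4,.7,0): s=kin.inverse_kinematics([kp[0],kp[1],.121],q(tool(SY+a,fl))); print(fl,a,None if s is None else s.round(2))
E
```

```text
ptr [[-0.024   0.0184  0.035 ]
 [-0.0126  0.0008  0.035 ]] 2.147305260738737
sock/off [[-0.0583  0.018   0.017 ]
 [-0.0583  0.0001  0.017 ]
 [-0.0583 -0.0178  0.017 ]
 [ 0.0137 -0.      0.017 ]]
disc [[-0.015   0.0001  0.025 ]]
0 2.05 [-0.09  0.6   0.57  2.   -0.51  0.68  1.15]
0 1.4 [-0.19  0.65  0.72  2.01 -0.65  0.72  0.63]
0 0.7 [-0.28  0.72  0.87  2.01 -0.8   0.79  0.06]
0 0 [-0.43  0.94  1.17  2.02 -1.08  1.   -0.4 ]
1 2.05 [-0.46  1.03  1.26  2.02 -1.16  1.09 -1.43]
1 1.4 [ 0.65  0.56 -0.39  1.95  0.32  0.69  2.9 ]
1 0.7 [ 0.12  0.55  0.29  1.99 -0.25  0.64  2.71]
1 0 [ 0.04  0.56  0.4   1.99 -0.35  0.65  2.1 ]
```

The meter sits about 1.5 mm toward the toe wall (allowed) and is aligned. Pointer ≈2.11 rad; turn it with flip=0.

```bash
python3 - <<'E'
from h import *
kp=SEAT+R.from_euler('z',SY).apply([-.0135,0,0]); P=lambda z:np.array([kp[0],kp[1],z])
env.grip(.04); env.reach(P(.20),q(tool(SY+2.11,0))); env.movel(P(.20),.1,rot=q(tool(SY+2.11,0)))
print(env.movel(P(.121),.08,stop_force=8),env.get_state()['tcp_pos'])
env.grip(.0,20); s=env.get_state(); print(s['opening'],s['gripper_force'],s['force'],s['time'])
for a in np.linspace(2.11,0,8)[1:]:
    r=env.movel(P(.121),.03,rot=q(tool(SY+a,0)),stop_force=25); s=env.get_state(); print(round(a,2),r,s['force'].round(1),s['torque'].round(2),s['opening'].round(4),s['time'])
    if r: break
env.dwell(.3)
E
```

```text
False [ 0.50044585 -0.24703991  0.12146242]
0.013559253124133589 23.848124742507935 [-1.39618857 -0.5172868   4.17162568] 23.1417Traceback (most recent call last):
  File "<stdin>", line 7, in <module>
AttributeError: 'float' object has no attribute 'round'
```

```bash
python3 - <<'E'
from h import *
kp=SEAT+R.from_euler('z',SY).apply([-.0135,0,0]); P=lambda z:np.array([kp[0],kp[1],z]); ok=True
for a in np.linspace(2.11,0,8)[2:]:
    r=env.movel(P(.121),.03,rot=q(tool(SY+a,0)),stop_force=25); s=env.get_state(); print(round(a,2),r,s['force'].round(1),s['torque'].round(2),round(float(s['opening']),4),s['time'])
    if r: ok=False; break
if ok:
    env.dwell(.3); env.grip(.04); env.movel(P(.20),.1); env.movel(P(.30),.15)
    T=q(tool(SY,1)); env.reach(P(.30),T)
    c=calibration("wrist"); im,d=camera("wrist"); np.save("c6.npy",c); im2,_=camera("scene"); print(env.get_state()['time'])
    cv2.imwrite("pics/w6.png",np.hstack([cv2.resize(np.rot90(im)[260:380,60:220],(480,360)),cv2.resize(im2[215:305,190:280],(320,360-0))]))
E
```

```text
1.51 False [ 0.6 -0.   4. ] [ 0.12 -0.24 -0.05] 0.0133 24.0417
1.21 False [ 2.4 -0.   4.9] [-0.05 -0.58 -0.07] 0.0135 24.4917
0.9 False [ 4.3 -1.   3.3] [-0.16 -0.92 -0.02] 0.0132 24.9417
0.6 False [ 5.8 -1.6  2.7] [-0.36 -1.2  -0.01] 0.0132 25.3917
0.3 False [ 6.7 -2.4  2. ] [-0.59 -1.39 -0.03] 0.013 25.8417
0.0 False [ 7.2 -3.5  1. ] [-0.77 -1.5  -0.02] 0.0133 26.2917
31.0667
```

View pics/w6.png

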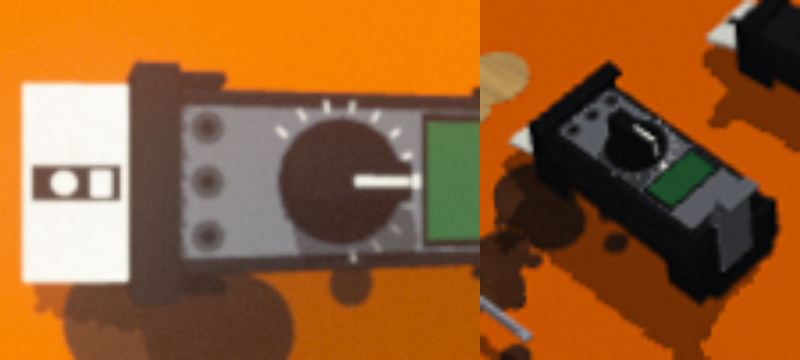

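The pointer now lies on the off mark at crop (420,181). One numeric check of angle, position and flatness before handing in.

```bash
python3 - <<'E'
from h import *
c=np.load("c6.npy",allow_pickle=True).item(); w=R.from_euler('z',SY)
f=lambda v,z: w.inv().apply(cast(c,np.c_[639-(np.array(v)[:,1]/3+260-.33),np.array(v)[:,0]/3+60-.33],z)-SEAT)
k=f([(418,181),(356,182)],.060); d=k[0]-k[1]; print("ptr",np.arctan2(d[1],d[0])); print(f([(207,128),(207,182),(207,236)],.042).round(4))
c=calibration("wrist"); _,dep=camera("wrist"); M=cv2.Rodrigues(c['rvec'])[0]; o=-M.T@c['tvec']; n=[]
vv,uu=np.mgrid[0:400:2,0:640:2]; uv=np.c_[uu.ravel(),vv.ravel()]; z=dep[vv,uu].ravel()
g=cast(c,uv,0)-o; ray=g/(g@M[2])[:,None]; X=w.inv().apply(o+ray*z[:,None]-SEAT)
m=(z>0)&(abs(X[:,1])<.024)&(((X[:,0]>-.062)&(X[:,0]<-.04))|((X[:,0]>.015)&(X[:,0]<.06)))&(abs(X[:,2]-.017)<.015)
co=np.linalg.lstsq(np.c_[X[m][:,:2],np.ones(m.sum())],X[m][:,2],rcond=None)[0]; print("face slope x,y, z",co,m.sum())
s=env.get_state(); print(s['time'],s['force'])
E
```

```text
ptr 0.013432251417662
[[-0.0586  0.0182  0.017 ]
 [-0.0586  0.0003  0.017 ]
 [-0.0586 -0.0175  0.017 ]]
face slope x,y, z [0.00343329 0.00035052 0.01751322] 682
31.1167 [-0.25870472 -0.14771237 -0.31887292]
```

Flat (0.003 rad), pointer at 0.01 rad, centre about 2 mm from the seat.

```bash
python3 -c "
from cell import job; print(job.job_done())"
```

```text
the job is handed in; nothing more can be done
None
```

The multimeter is clipped flat into its own holder with the selector on off (measured about 0.01 rad from the mark, centre about 2 mm from the seat), and the job was handed in at about 31 s; no verdict came back, and I did not measure the catch angle or the other objects' positions directly.

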